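# Gauge the bored filter blocks and set the good one aside

### The arm

A 6-joint arm with a two-finger parallel gripper is mounted at the origin on the work surface. World frame = base frame: x ahead of the robot, y to its left, z up, the work surface at z = 0. Lengths are in m, angles in degrees, forces in N, time in s.
With the tool pointing down it reaches from about 0.4 to 0.825 m from the base axis. Payload 7 kg.
Tool frame: the origin (TCP) lies between the finger pads; the fingertips stand 22 mm ahead of it and the grasp point (between the pads) lies 3 mm ahead of it; z points along the fingers, y is the line along which they close (so a half turn about z gives the same grasp; the last joint's range is limited). The gripper opens to 88 mm and grips with 3 to 60 N. Pads are 19 mm wide; open, the fingers measure 130 mm over their backs; the gripper's body (78 mm by 193 mm) begins 47 mm behind the grasp point.
Start: joints at [81.595, 20.546, 0.682, 0, -70.136, -16.507], TCP at [0.284, 0.612, 0.249] pointing down, gripper open.
Joint ranges: [-176.03, 176.03], [-82.01, 121.73], [-58.28, 71.71], [-173.87, 95.51], [-174.79, -0.11], [-173.66, 173.66]. Speed limits (degrees/s): [136.94, 136.94, 172.46, 180, 180, 180].

### API

Orientations are given as [roll, pitch, yaw] about the fixed x, y, z axes, in that order (R = Rz(yaw) Ry(pitch) Rx(roll)).
In Python, from plant import ctrl gives the robot as it stands.
- The arm moves only by the tool apply_moves, never from a script. Its argument "targets" is a list of rows, each an object with "travel": the shift along the tool's x, y, z in mm, a list of three; "roll": the turn about the tool's z in degrees; "jaw": the finger opening in mm, from 0 to 87.6. In form: [{"travel": [tx, ty, tz], "roll": roll, "jaw": jaw}, ...]. A call has 1 to 10 rows; each row shifts and turns the commanded pose from where the row before left it, along the tool's axes as they then stand; what a row does not reach is not made up. A row lasts 1/10 s, in which the tool goes at most 50 mm and 8.59 degrees, less where a joint would pass 70% of its speed; a pose out of reach is approached as far as the arm can. A call with a gripper value outside its range is refused whole. The fingers move at their own pace and stop on an object; the grip force is fixed at half the most. Time passes only in rows, so rows that do not move let the fingers close. It gives the time, the measured TCP pose, the force, the opening and the grip force at its end, in the units of the state.
- ctrl.get_obs(): the state, without advancing time (a new reading comes with each control period).
- ctrl.snapshot(name): name is "scene" or "top" or "wrist"; returns the picture (420x560x3 uint8, red, green, blue); there is no depth.
- ctrl.calibration(name): a dict with "K" (3x3 intrinsics, pixels), "extrinsics" (4x4, takes a point from camera to world coordinates); the wrist camera has in their place "hand_eye" (4x4, takes a point from camera to tool coordinates, whose origin is the TCP and whose axes are the flange's). Camera axes: x right, y down, z forward; pixel columns grow to the right and rows downward; lengths in m; the calibration is good to about 2 mm. The wrist camera is an equidistant fisheye: a pixel r from the principal point sees the ray r / f radians off the axis. A picture is of the moment at which its call begins: read the wrist's pose just before it. calibration takes no time and is no camera call.
- ctrl.close_job(): hands the job in; it is judged then, once.
The state is a dict: "clock": time; "joint_pos": joint angles; "qvel": joint speeds; "tau": joint torques, N m; "tool_pos": TCP position; "orientation": TCP orientation; "force": force on the tool from outside, world axes, zero at the start; "moment": the same for the moment, N m; "opening": finger opening in m; "gripper_force": force on a finger pad.
Only numpy, scipy, OpenCV 4.12 (cv2) and the standard library are available. Lean on these libraries where they do the work, as an engineer would, in place of code of your own. Each camera call takes 0.05 s, during which the arm holds its last target. There are 200 camera calls.

### The job

Two square aluminium blocks on the bench must be checked with the steel plug gauge. Take the gauge from its black stand and try its nose first in the block with the narrow hole, where it only goes part of the way in, and leave that block where it stands; then put the gauge fully home in the block with the wide hole. Slide that block along the bench, without lifting or tipping it, into the square marked with white tape, and leave it there with the gauge standing fully home in it.

Things in the scene. Friction and masses are not known exactly. Their poses are not given: they have to be found in the camera images.
- gauge: Steel plug gauge, 102 mm, 0.2 kg, upright in a fixed black stand 80 x 80 x 42 mm. Origin: centre of the nose end (at start 6 mm above the bench; free of the stand after rising 37 mm), z up along it; round, yaw is nothing. Upward: nose tapering from 10 mm diameter to 26 at 22 mm, 26 mm plug to 36, 40 mm collar 36 to 42, round 24 mm handle 42 to 102, grip near 80.
- wide_block: Loose square aluminium block, 70 x 70 mm, 40 mm high, 0.3 to 0.6 kg, with a vertical 29 mm through hole in its middle. Origin: centre of the underside, on the hole's axis, z up, x and y along its sides. The gauge fits: home, its collar rests on the top and its origin is 4 mm above the bench. Dragged by the gauge, the block slides with 2 to 6 N.
- narrow_block: Loose aluminium block, the same in outside form and weight as wide_block, but with a 20 mm through hole: the gauge's nose enters about 13 mm and then stops. Origin at the centre of the underside, on the hole's axis, z up.
- pass_square: Square outline of white tape lying flat on the bench, 142 mm inside and 178 mm outside, nothing to bump into. Origin at its centre, on the bench; x and y square to its sides.
Mind the look-alikes: they are no part of the job. Leave any purple or yellow look-alike of the gauge alone. Leave any red look-alike of the wide_block alone.

How it is judged (in metres and radians):
On the way, in this order (a step that is already met when the one before it is completed fails the run):
1. the gauge's nose is tried in the narrow hole: at least 4 mm into it (z of gauge in the frame of narrow_block below 0.036 m and horizontal distance between gauge and narrow_block below 0.012 m), for 0.1 s.
2. the gauge is fully home in the wide hole (within 6 mm) (z of gauge in the frame of wide_block below 0.01 m and horizontal distance between gauge and wide_block below 0.012 m), for 0.2 s.
At the end, for the whole second after the job is handed in: The wide-holed block lies flat, at rest, centred in the tape square within 36 mm along each side; the gauge stands released in it, home within 6 mm and upright within 11 degrees; the narrow-holed block lies flat within 40 mm of its start (all of step 2 and x of wide_block in the frame of pass_square between -0.036 and 0.036 m and y of wide_block in the frame of pass_square between -0.036 and 0.036 m and angle between each of wide_block, narrow_block's own z axis and vertical below 0.1 rad and height (world z) of wide_block below 0.006 m and angle between gauge's own z axis and vertical below 0.2 rad and linear speed of each of wide_block, gauge below 0.02 m/s and distance of narrow_block from where it was at the start of the episode below 0.04 m); the robot touches nothing.
It fails at once if the wide-holed block is lifted more than 20 mm off the bench or tipped more than 20 degrees (height (world z) of wide_block above 0.02 m or angle between wide_block's own z axis and vertical above 0.35 rad).
It also fails if it takes over 56 s, if anything falls off the work surface, if the arm or the gripper's body presses on something with over 40 N, if the wrist force passes 120 N, or if a joint passes its speed limit or range.

## Working session

There is one attempt and no reset: what is moved stays moved. The work goes in short steps, Python scripts to look and compute and a tool call to move; the robot and the scene stay as the last step left them, time stands still between calls to the robot, and variables do not carry over. Pictures are saved under pics/ and viewed, at most 10 in all, crops included, and the job is handed in when it is done.

Besides the shell and the picture viewer there is one more tool, called after "Call:" by a JSON object that holds its "op" and its "data". apply_moves: Moves the arm, as the interface text tells. Its arguments: {"type":"object","properties":{"targets":{"type":"array","items":{"type":"object","properties":{"travel":{"type":"array","items":{"type":"number"}},"roll":{"type":"number"},"jaw":{"type":"number"}}}}},"required":["targets"]}

```bash
mkdir -p pics
cat > h.py <<'E'
import numpy as np, cv2
from plant import ctrl
def snap(n,f):
    im=ctrl.snapshot(n); cv2.imwrite('pics/'+f,im[:,:,::-1]); return im
def ray2plane(n,u,v,z):
    c=ctrl.calibration(n);K=np.array(c['K']);T=np.array(c['extrinsics'])
    d=T[:3,:3]@np.linalg.inv(K)@[u,v,1];o=T[:3,3]
    return (o+d*(z-o[2])/d[2]).round(4)
E
python3 - <<'E'
from h import *
a=snap('scene','s0.png');b=snap('top','t0.png')
o=ctrl.get_obs();print(o)
for n in('scene','top','wrist'):print(n,ctrl.calibration(n))
E
```

```text
{'clock': 0.1, 'joint_pos': array([ 8.15957837e+01,  2.05853993e+01,  6.42004427e-01, -1.74913503e-02,
       -7.01347128e+01, -1.65068508e+01]), 'qvel': array([-0.0084428 ,  0.06243454,  0.14033458,  0.00097896,  0.03177399,
       -0.07786926]), 'tau': array([-1.73969620e-03, -5.84164524e+01,  2.93752992e+01,  7.01555908e+00,
        1.01694156e-02, -4.29985289e-05]), 'tool_pos': array([0.28417531, 0.61185349, 0.24776157]), 'orientation': array([ 1.79920439e+02, -6.42824265e-03, -2.49170176e+01]), 'force': array([ 0.43130603, -0.3994881 , -0.20934456]), 'moment': array([-0.01597226,  0.02209662, -0.02998647]), 'gripper_force': 0.0, 'opening': 0.08732105051423507}
scene {'K': array([[412.11313827,   0.        , 273.69100679],
       [  0.        , 412.11313827, 210.91038041],
       [  0.        ,   0.        ,   1.        ]]), 'extrinsics': array([[ 0.56472118,  0.53556113, -0.62790466,  1.11229672],
       [ 0.82524933, -0.37320352,  0.42388994, -0.31159054],
       [-0.00731725, -0.75755753, -0.6527274 ,  0.64558316],
       [ 0.        ,  0.        ,  0.        ,  1.        ]])}
[... 246 characters left out ...]
  [-0.99927643, -0.02396604,  0.02953375,  0.08165431],
       [-0.02669935, -0.11101428, -0.9934601 ,  0.91590562],
       [ 0.        ,  0.        ,  0.        ,  1.        ]])}
wrist {'K': array([[325.1922621 ,   0.        , 282.11629629],
       [  0.        , 325.1922621 , 201.71715072],
       [  0.        ,   0.        ,   1.        ]]), 'hand_eye': array([[-2.86654276e-04, -9.69403541e-01, -2.45472388e-01,
         6.50771059e-02],
       [ 9.99999751e-01, -1.19546669e-04, -6.95659669e-04,
         3.68538430e-04],
       [ 6.45029540e-04, -2.45472526e-01,  9.69403333e-01,
        -1.35565231e-01],
       [ 0.00000000e+00,  0.00000000e+00,  0.00000000e+00,
         1.00000000e+00]])}
```

View pics/t0.png

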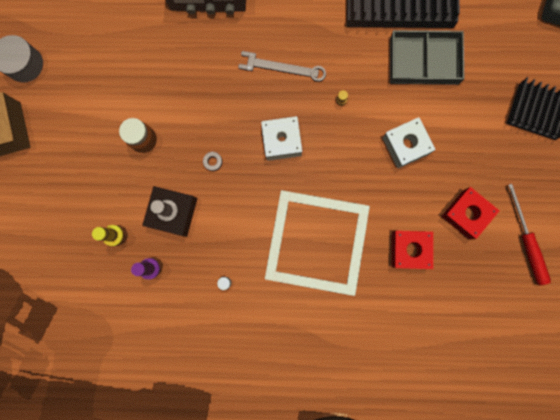

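View pics/s0.png

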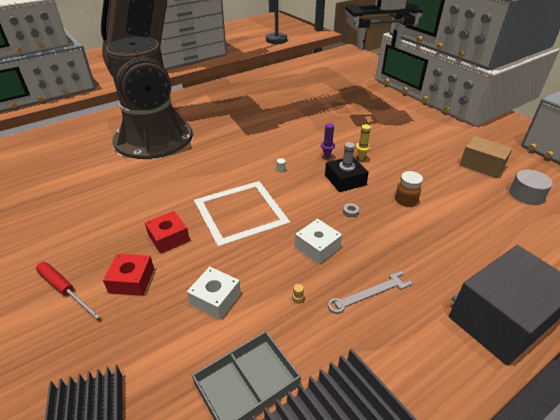

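The top picture shows:
- **Gauge candidates:** steel in the black stand, handle top at (157,208); purple at (140,269); yellow at (100,234). The steel one is meant.
- **White blocks:** holes at (282,136), the smaller, so narrow; and at (411,141), the larger, so wide. The red ones at (471,212) and (414,250) are look-alikes.
- **Tape square:** centred near (318,243).

I'll confirm these in one enlarged crop.

Run:
```python
from h import *
b=cv2.imread('pics/t0.png')
c=b[95:300,80:450]; cv2.imwrite('pics/c0.png',cv2.resize(c,None,fx=2.1,fy=2.1,interpolation=cv2.INTER_CUBIC))
g=cv2.cvtColor(b,cv2.COLOR_BGR2HSV)
w=((g[:,:,1]<90)&(g[:,:,2]>140)).astype(np.uint8)
n,l,s,ce=cv2.connectedComponentsWithStats(w)
for i in range(1,n):
    if s[i,4]>400: 
        m=(l==i).astype(np.uint8); cs,_=cv2.findContours(m,cv2.RETR_EXTERNAL,cv2.CHAIN_APPROX_NONE)
        r=cv2.minAreaRect(max(cs,key=len)); z=0 if s[i,4]>2000 and r[1][0]>70 else .04
        bx=cv2.boxPoints(r); P=np.array([ray2plane('top',*p,z) for p in bx])
        hs,_=cv2.findContours(1-m,cv2.RETR_LIST,cv2.CHAIN_APPROX_NONE)
        print(s[i],ce[i],r,'\n',P.mean(0),[np.linalg.norm(P[k]-P[k-1]).round(3) for k in range(4)],np.degrees(np.arctan2(*(P[1]-P[0])[[1,0]])))
for nm,u,v,z in [('gauge',157,208,.108),('nar',282,136,.04),('wide',411,141,.04),('purple',139,269,.1),('yellow',99,234,.1)]:print(nm,ray2plane('top',u,v,z))
for nm,u,v,z in [('gauge',348.5,146,.108),('nar',318.5,235,.04),('wide',213,287,.04)]:print(nm,ray2plane('scene',u,v,z))
```

```text
[  0  35  30  38 922] [12.88503254 53.35900217] ((14.5, 53.5), (29.0, 37.0), 0.0) 
 [0.8046  0.65885 0.04   ] [np.float64(0.059), np.float64(0.078), np.float64(0.06), np.float64(0.078)] 5.513400028667605
[239  51  87  29 665] [280.15338346  66.09924812] ((282.37310791015625, 67.17920684814453), (86.6692123413086, 16.87230682373047), 11.154658317565918) 
 [0.7843  0.12015 0.04   ] [np.float64(0.171), np.float64(0.035), np.float64(0.172), np.float64(0.034)] -8.645422534253584
[ 261  116   42   41 1279] [281.23612197 136.02501955] ((281.2261962890625, 135.99188232421875), (36.255374908447266, 37.38132095336914), 82.23483276367188) 
 [0.6456   0.118175 0.04    ] [np.float64(0.072), np.float64(0.073), np.float64(0.072), np.float64(0.072)] -80.97820653832217
[119 118  26  26 523] [131.77055449 130.38049713] ((131.5, 130.5), (25.0, 25.0), 90.0) 
 [0.650675 0.411475 0.04    ] [np.float64(0.05), np.float64(0.05), np.float64(0.05), np.float64(0.049)] -88.95837332399002
[ 386  118   49   47 1214] [410.21416804 140.50576606] ((410.3000793457031, 140.6000213623047), (38.013153076171875, 36.671512603759766), 63.43495178222656) 
 [ 0.641475 -0.12995   0.04    ] [np.float64(0.073), np.float64(0.071), np.float64(0.074), np.float64(0.071)] -61.818882172236236
[ 265  190  104  106 3168] [317.35227273 243.0552399 ] ((317.21978759765625, 242.54733276367188), (91.86019897460938, 91.4109115600586), 9.9506254196167) 
 [0.4439  0.04315 0.     ] [np.float64(0.179), np.float64(0.181), np.float64(0.182), np.float64(0.179)] -8.24222702416082
gauge [0.4923 0.3313 0.108 ]
nar [0.6454 0.1166 0.04  ]
wide [ 0.6405 -0.1313  0.04  ]
purple [0.3844 0.3595 0.1   ]
yellow [0.4441 0.4351 0.1   ]
gauge [0.4993 0.3243 0.108 ]
nar [0.6478 0.1152 0.04  ]
wide [ 0.6439 -0.133   0.04  ]
```

View pics/c0.png

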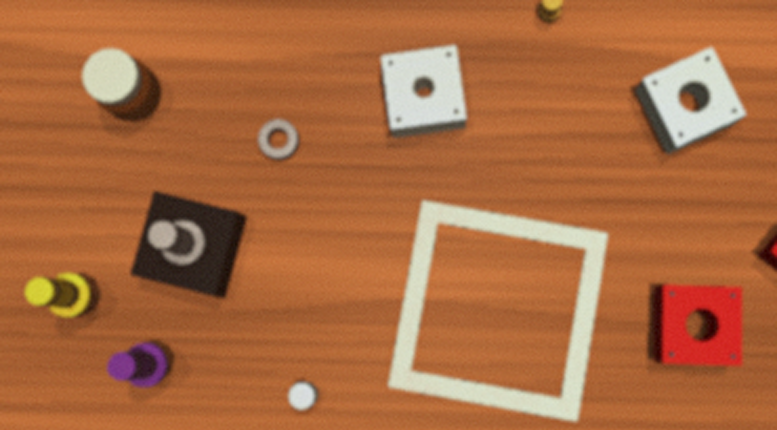

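The crop confirms the steel gauge in the black stand. The left white block has the narrow hole (about 20 mm) and the right white block the wide hole (about 29 mm). I'm moving above the gauge.

Call:
{"op": "apply_moves", "data": {"targets": [{"travel":[31,17,4],"roll":0,"jaw":87},{"travel":[31,17,4],"roll":0,"jaw":87},{"travel":[31,17,4],"roll":0,"jaw":87},{"travel":[31,17,4],"roll":0,"jaw":87},{"travel":[31,17,4],"roll":0,"jaw":87},{"travel":[31,17,4],"roll":0,"jaw":87},{"travel":[31,17,4],"roll":0,"jaw":87},{"travel":[31,17,4],"roll":0,"jaw":87},{"travel":[31,17,4],"roll":0,"jaw":87},{"travel":[31,17,4],"roll":0,"jaw":87}]}}

```text
clock: 1.1
tool_pos: [0.4944, 0.326, 0.2081]
orientation: [180.0, 0.0, -24.9]
force: [-0.2, -0.1, -0.7]
opening: 0.0867
gripper_force: 0.0
```

```bash
cat >> h.py <<'E'
from scipy.spatial.transform import Rotation as R
def pose():
    o=ctrl.get_obs();T=np.eye(4);T[:3,:3]=R.from_euler('xyz',o['orientation'],degrees=True).as_matrix();T[:3,3]=o['tool_pos'];return T,o
def wrist2plane(T,u,v,z):
    c=ctrl.calibration('wrist');K=c['K'];H=T@c['hand_eye']
    d=np.array([u-K[0,2],v-K[1,2]]);r=np.linalg.norm(d);t=r/K[0,0]
    d=H[:3,:3]@np.r_[d/r*np.sin(t),np.cos(t)];o=H[:3,3]
    return (o+d*(z-o[2])/d[2]).round(4)
def rel(T,p): return ((T[:3,:3].T@(np.asarray(p)-T[:3,3]))*1000).round(1)
E
python3 - <<'E'
from h import *
T,o=pose();snap('wrist','w0.png');np.save('T0.npy',T);print(o['tool_pos'],o['orientation'],o['joint_pos'])
print(ray2plane('top',167.1,210.2,.048))
E
```

```text
[0.49437838 0.32600122 0.20813477] [ 1.79970339e+02  1.26906613e-02 -2.49098520e+01] [ 5.22957735e+01  1.45175840e+01 -1.33913606e+01 -6.56952307e-03
 -6.21227901e+01  1.27974511e+01]
[0.4949 0.3303 0.048 ]
```

View pics/w0.png

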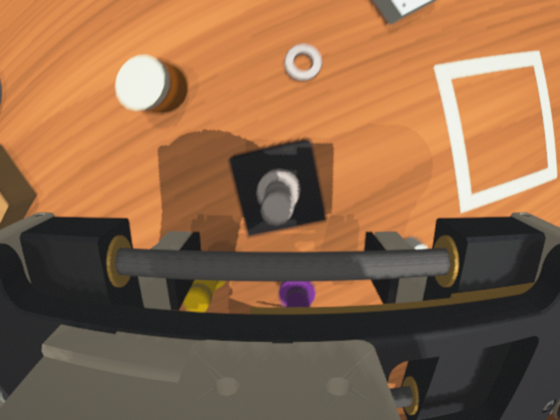

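The wrist view shows the steel gauge in its stand: handle top near (276,208), collar near (278,188). The fingers are at either side.

Run:
```python
from h import *
T=np.load('T0.npy')
for p in [(276,208,.108),(278,188,.048)]:
    q=wrist2plane(T,*p);print(q,rel(T,q))
```

```text
[0.4967 0.3297 0.108 ] [  0.6  -4.4 100.1]
[0.4989 0.3279 0.048 ] [  3.3  -3.7 160.1]
```

Call:
{"op": "apply_moves", "data": {"targets": [{"travel":[1.5,-4,20],"roll":0,"jaw":87},{"travel":[0,0,25],"roll":0,"jaw":87},{"travel":[0,0,25],"roll":0,"jaw":87},{"travel":[0,0,25],"roll":0,"jaw":87},{"travel":[0,0,25],"roll":0,"jaw":87},{"travel":[0,0,0],"roll":0,"jaw":50},{"travel":[0,0,0],"roll":0,"jaw":35},{"travel":[0,0,0],"roll":0,"jaw":30},{"travel":[0,0,0],"roll":0,"jaw":26},{"travel":[0,0,0],"roll":0,"jaw":26}]}}

```text
clock: 2.15
tool_pos: [0.4973, 0.3309, 0.0897]
orientation: [-179.9, -0.0, -24.9]
force: [-0.0, -0.3, -0.0]
opening: 0.0524
gripper_force: 0.0
```

Call:
{"op": "apply_moves", "data": {"targets": [{"travel":[0,0,0],"roll":0,"jaw":15},{"travel":[0,0,0],"roll":0,"jaw":15},{"travel":[0,0,0],"roll":0,"jaw":15},{"travel":[0,0,0],"roll":0,"jaw":15},{"travel":[0,0,0],"roll":0,"jaw":15}]}}

```text
clock: 2.65
tool_pos: [0.4969, 0.3304, 0.0886]
orientation: [180.0, -0.0, -24.9]
force: [-0.1, -0.6, 2.2]
opening: 0.0236
gripper_force: 30.0
```

Call:
{"op": "apply_moves", "data": {"targets": [{"travel":[0,0,-10],"roll":0,"jaw":15},{"travel":[0,0,-15],"roll":0,"jaw":15},{"travel":[0,0,-20],"roll":0,"jaw":15},{"travel":[0,0,-20],"roll":0,"jaw":15},{"travel":[0,0,0],"roll":0,"jaw":15}]}}

```text
clock: 3.15
tool_pos: [0.4982, 0.3316, 0.1569]
orientation: [-179.7, -0.1, -24.9]
force: [0.4, 0.3, -2.3]
opening: 0.0237
gripper_force: 30.0
```

Call:
{"op": "apply_moves", "data": {"targets": [{"travel":[15,9,0],"roll":0,"jaw":15},{"travel":[30,18,0],"roll":0,"jaw":15},{"travel":[30,18,0],"roll":0,"jaw":15},{"travel":[30,18,0],"roll":0,"jaw":15},{"travel":[30,18,0],"roll":0,"jaw":15},{"travel":[30,18,0],"roll":0,"jaw":15},{"travel":[30,17,0],"roll":0,"jaw":15},{"travel":[20,10,0],"roll":0,"jaw":15},{"travel":[10,5,0],"roll":0,"jaw":15},{"travel":[0,0,0],"roll":0,"jaw":15}]}}

```text
clock: 4.15
tool_pos: [0.6459, 0.115, 0.1523]
orientation: [179.9, 0.1, -25.0]
force: [0.2, -0.2, -2.0]
opening: 0.0235
gripper_force: 30.0
```

Run:
```python
from h import *
T,o=pose();w=snap('wrist','w1.png');np.save('T1.npy',T);s=snap('scene','s1.png');print(o['tool_pos'],o['orientation'],o['force'],o['opening'])
a=cv2.resize(w[60:270,180:380],None,fx=2,fy=2,interpolation=cv2.INTER_CUBIC)
b=cv2.resize(s[130:270,250:380],None,fx=3,fy=3,interpolation=cv2.INTER_CUBIC)
cv2.imwrite('pics/c1.png',np.hstack([a,b])[:,:,::-1])
```

```text
[0.64594724 0.11497104 0.15230489] [ 1.79918213e+02  7.39536887e-02 -2.50441623e+01] [ 0.18811271 -0.19037459 -2.0277722 ] 0.023506185280959123
```

View pics/c1.png

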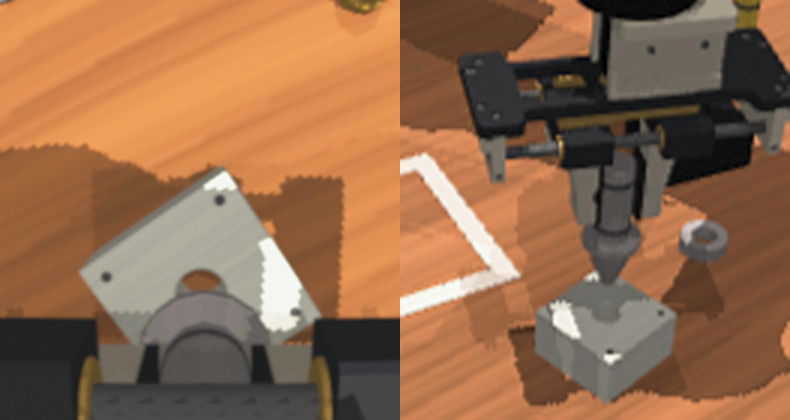

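The crop shows the nose just above the narrow block. Wrist crop: screw holes at (107,277) and (295,313), collar centre x≈203. Scene crop: nose tip near (608,283), hole near (607,311).

Run:
```python
from h import *
T=np.load('T1.npy')
a=wrist2plane(T,233.5,198.5,.04);b=wrist2plane(T,327.5,216.5,.04);c=(a+b)/2
print('block wrist',c,np.linalg.norm(a-b),rel(T,c))
f=lambda x,y:((x-400)/3+250,y/3+130)
for nm,p,z in[('nose',(608,283),.0697),('hole',(607,311),.04)]:
    q=ray2plane('scene',*f(*p),z);print(nm,q,rel(T,q))
s=[ray2plane('scene',*f(*p),.04) for p in[(557,306),(659,312),(609,352)]];print('scene screws',(s[0]+s[1])/2,np.linalg.norm(s[0]-s[1]),[rel(T,x) for x in s])
```

```text
block wrist [0.64385 0.1167  0.04   ] 0.07618379092694195 [ -2.5  -0.8 112.3]
nose [0.647  0.1156 0.0697] [ 0.8 -1.1 82.6]
hole [0.6453 0.1186 0.04  ] [ -2.   -3.2 112.3]
scene screws [0.644  0.1204 0.04  ] 0.07172642469829377 [array([-13. ,  30.4, 112.4]), array([  5.1, -39. , 112.2]), array([ 37.3,   5.2, 112.3])]
```

Call:
{"op": "apply_moves", "data": {"targets": [{"travel":[-2,-1.7,8],"roll":0,"jaw":15},{"travel":[0,0,8],"roll":0,"jaw":15},{"travel":[0,0,8],"roll":0,"jaw":15},{"travel":[0,0,5],"roll":0,"jaw":15},{"travel":[0,0,3],"roll":0,"jaw":15},{"travel":[0,0,2],"roll":0,"jaw":15},{"travel":[0,0,0],"roll":0,"jaw":15}]}}

```text
clock: 4.95
tool_pos: [0.6447, 0.1192, 0.1194]
orientation: [180.0, 0.0, -24.9]
force: [-0.3, 0.6, -2.2]
opening: 0.0232
gripper_force: 30.0
```

Call:
{"op": "apply_moves", "data": {"targets": [{"travel":[0,0,2],"roll":0,"jaw":15},{"travel":[0,0,2],"roll":0,"jaw":15},{"travel":[0,0,1],"roll":0,"jaw":15},{"travel":[0,0,0],"roll":0,"jaw":15},{"travel":[0,0,0],"roll":0,"jaw":15}]}}

```text
clock: 5.45
tool_pos: [0.6452, 0.1189, 0.115]
orientation: [-180.0, -0.1, -24.9]
force: [2.7, -2.9, 0.8]
opening: 0.0234
gripper_force: 30.0
```

Call:
{"op": "apply_moves", "data": {"targets": [{"travel":[1.5,0.7,0],"roll":0,"jaw":15},{"travel":[0,0,2],"roll":0,"jaw":15},{"travel":[0,0,0],"roll":0,"jaw":15},{"travel":[0,0,0],"roll":0,"jaw":15}]}}

```text
clock: 5.85
tool_pos: [0.6457, 0.1179, 0.1123]
orientation: [180.0, 0.0, -24.9]
force: [1.9, -2.2, -1.4]
opening: 0.0233
gripper_force: 30.0
```

Run:
```python
from h import *
T,o=pose();s=snap('scene','s2.png');print(o['tool_pos'],o['force'])
cv2.imwrite('pics/c2.png',cv2.resize(s[130:280,180:380],None,fx=3,fy=3,interpolation=cv2.INTER_CUBIC)[:,:,::-1])
```

```text
[0.64574208 0.11786192 0.112316  ] [ 1.89781094 -2.18333072 -1.38836332]
```

View pics/c2.png

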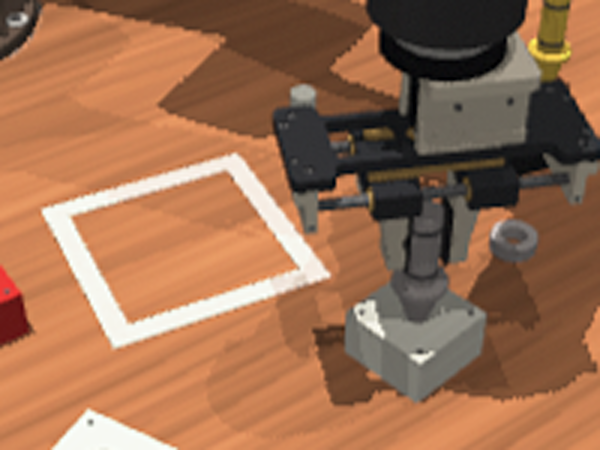

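The nose sits well inside the narrow hole, about 10 mm deep, and the block stands flat in place. Next is the wide block.

Call:
{"op": "apply_moves", "data": {"targets": [{"travel":[0,0,-5],"roll":0,"jaw":15},{"travel":[0,0,-10],"roll":0,"jaw":15},{"travel":[0,0,-15],"roll":0,"jaw":15},{"travel":[0,0,-10],"roll":0,"jaw":15},{"travel":[0,0,0],"roll":0,"jaw":15}]}}

```text
clock: 6.4
tool_pos: [0.6467, 0.1185, 0.1549]
orientation: [-179.8, -0.1, -24.9]
force: [0.3, 0.0, -2.6]
opening: 0.0237
gripper_force: 30.0
```

Call:
{"op": "apply_moves", "data": {"targets": [{"travel":[7,15,0],"roll":0,"jaw":15},{"travel":[13,30,0],"roll":0,"jaw":15},{"travel":[13,30,0],"roll":0,"jaw":15},{"travel":[14,30,0],"roll":0,"jaw":15},{"travel":[13,30,0],"roll":0,"jaw":15},{"travel":[13,30,0],"roll":0,"jaw":15},{"travel":[14,30,0],"roll":0,"jaw":15},{"travel":[10,22,0],"roll":0,"jaw":15},{"travel":[4,10,0],"roll":0,"jaw":15},{"travel":[0,0,0],"roll":0,"jaw":15}]}}

```text
clock: 7.4
tool_pos: [0.641, -0.1323, 0.1519]
orientation: [180.0, 0.1, -25.0]
force: [-0.4, -0.1, -2.0]
opening: 0.0236
gripper_force: 30.0
```

Run:
```python
from h import *
T,o=pose();w=snap('wrist','w3.png');np.save('T3.npy',T);s=snap('scene','s3.png');print(o['tool_pos'],o['orientation'],o['force'],o['opening'])
a=cv2.resize(w[60:270,180:380],None,fx=2,fy=2,interpolation=cv2.INTER_CUBIC)
b=cv2.resize(s[190:330,150:280],None,fx=3,fy=3,interpolation=cv2.INTER_CUBIC)
cv2.imwrite('pics/c3.png',np.hstack([a,b])[:,:,::-1])
```

```text
[ 0.64095887 -0.13225251  0.15186017] [ 1.79972986e+02  6.43710109e-02 -2.50490797e+01] [-0.44828215 -0.11790388 -2.04358616] 0.023595033571646953
```

View pics/c3.png

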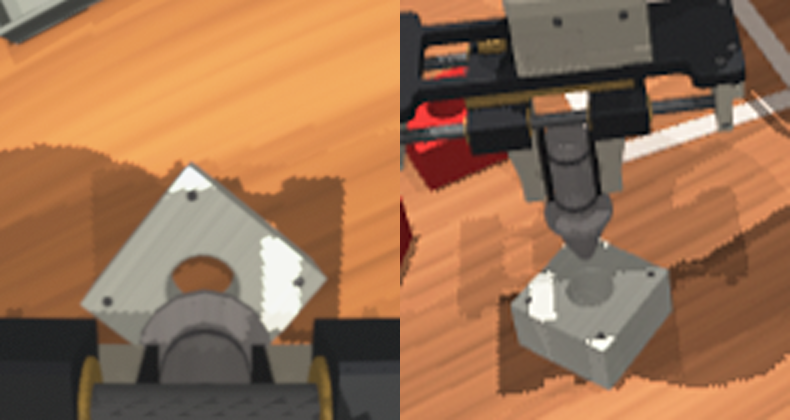

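The crop shows the nose over the wide hole. Wrist crop: screws at (107,301) and (299,282). Scene crop: nose tip (583,257), hole centre (590,289), screws (527,298) and (652,273).

Run:
```python
from h import *
T=np.load('T3.npy')
g=lambda x,y:(x/2+180,y/2+60)
a=wrist2plane(T,*g(107,301),.04);b=wrist2plane(T,*g(299,282),.04);c=(a+b)/2
print('wrist',c,np.linalg.norm(a-b),rel(T,c))
f=lambda x,y:((x-400)/3+150,y/3+190)
for nm,p,z in[('nose',(583,257),.0693),('hole',(590,289),.04)]:
    q=ray2plane('scene',*f(*p),z);print(nm,q,rel(T,q))
s=[ray2plane('scene',*f(*p),.04) for p in[(527,298),(652,273)]];print('scr',rel(T,(s[0]+s[1])/2),np.linalg.norm(s[0]-s[1]))
T1=np.load('T1.npy');print('narrow true rel then',rel(T1,[.6465,.117,.04]))
```

```text
wrist [ 0.6402  -0.13145  0.04   ] 0.07656585400816737 [ -0.9  -0.5 111.9]
nose [ 0.6414 -0.1323  0.0693] [ 0.5 -0.2 82.6]
hole [ 0.6429 -0.1317  0.04  ] [  1.7  -1.4 111.9]
scr [ -1.2  -1.5 111.9] 0.07804569174528471
narrow true rel then [ -0.2  -2.2 112.3]
```

Call:
{"op": "apply_moves", "data": {"targets": [{"travel":[1.8,-0.8,8],"roll":0,"jaw":15},{"travel":[0,0,8],"roll":0,"jaw":15},{"travel":[0,0,8],"roll":0,"jaw":15},{"travel":[0,0,8],"roll":0,"jaw":15},{"travel":[0,0,8],"roll":0,"jaw":15},{"travel":[0,0,4],"roll":0,"jaw":15},{"travel":[0,0,3],"roll":0,"jaw":15},{"travel":[0,0,0],"roll":0,"jaw":15}]}}

```text
clock: 8.3
tool_pos: [0.6436, -0.1306, 0.1051]
orientation: [180.0, 0.0, -24.9]
force: [-0.5, -0.5, -2.3]
opening: 0.0234
gripper_force: 30.0
```

Call:
{"op": "apply_moves", "data": {"targets": [{"travel":[0,0,2],"roll":0,"jaw":15},{"travel":[0,0,2],"roll":0,"jaw":15},{"travel":[0,0,1],"roll":0,"jaw":15},{"travel":[0,0,0],"roll":0,"jaw":15},{"travel":[0,0,0],"roll":0,"jaw":15}]}}

```text
clock: 8.8
tool_pos: [0.6437, -0.1306, 0.1006]
orientation: [180.0, 0.0, -24.9]
force: [-0.7, -1.6, -1.6]
opening: 0.0236
gripper_force: 30.0
```

Call:
{"op": "apply_moves", "data": {"targets": [{"travel":[0,1,0],"roll":0,"jaw":15},{"travel":[0,0,3],"roll":0,"jaw":15},{"travel":[0,0,3],"roll":0,"jaw":15},{"travel":[0,0,3],"roll":0,"jaw":15},{"travel":[0,0,0],"roll":0,"jaw":15},{"travel":[0,0,0],"roll":0,"jaw":15}]}}

```text
clock: 9.4
tool_pos: [0.6433, -0.1314, 0.0914]
orientation: [180.0, 0.0, -24.9]
force: [-0.6, 0.2, -2.5]
opening: 0.0235
gripper_force: 30.0
```

Nose at about 9 mm with almost no side load. The last few mm follow, gently.

Call:
{"op": "apply_moves", "data": {"targets": [{"travel":[0,0,2],"roll":0,"jaw":15},{"travel":[0,0,2],"roll":0,"jaw":15},{"travel":[0,0,0.5],"roll":0,"jaw":15},{"travel":[0,0,0],"roll":0,"jaw":15},{"travel":[0,0,0],"roll":0,"jaw":15}]}}

```text
clock: 9.9
tool_pos: [0.6433, -0.1314, 0.0871]
orientation: [180.0, -0.0, -24.9]
force: [-0.3, 0.5, -1.6]
opening: 0.0234
gripper_force: 30.0
```

Call:
{"op": "apply_moves", "data": {"targets": [{"travel":[-2,-0.6,0],"roll":0,"jaw":15},{"travel":[-5,-1.5,0],"roll":0,"jaw":15},{"travel":[-8,-2.4,0],"roll":0,"jaw":15},{"travel":[-10,-3,0],"roll":0,"jaw":15},{"travel":[-10,-3,0],"roll":0,"jaw":15},{"travel":[-10,-3,0],"roll":0,"jaw":15},{"travel":[-10,-3,0],"roll":0,"jaw":15},{"travel":[-10,-3,0],"roll":0,"jaw":15},{"travel":[-10,-3,0],"roll":0,"jaw":15},{"travel":[-10,-3,0],"roll":0,"jaw":15}]}}

```text
clock: 10.9
tool_pos: [0.5764, -0.0719, 0.0872]
orientation: [-180.0, -0.0, -24.9]
force: [1.4, -2.2, -1.3]
opening: 0.0237
gripper_force: 30.0
```

Call:
{"op": "apply_moves", "data": {"targets": [{"travel":[-10,-3,0],"roll":0,"jaw":15},{"travel":[-10,-3,0],"roll":0,"jaw":15},{"travel":[-10,-3,0],"roll":0,"jaw":15},{"travel":[-10,-3,0],"roll":0,"jaw":15},{"travel":[-10,-3,0],"roll":0,"jaw":15},{"travel":[-10,-3,0],"roll":0,"jaw":15},{"travel":[-10,-3,0],"roll":0,"jaw":15},{"travel":[-10,-3,0],"roll":0,"jaw":15},{"travel":[-10,-3,0],"roll":0,"jaw":15},{"travel":[-10,-3,0],"roll":0,"jaw":15}]}}

```text
clock: 11.9
tool_pos: [0.4984, -0.0026, 0.0872]
orientation: [-180.0, -0.0, -24.9]
force: [2.6, -1.9, 1.9]
opening: 0.0236
gripper_force: 30.0
```

Call:
{"op": "apply_moves", "data": {"targets": [{"travel":[-10,-3,0],"roll":0,"jaw":15},{"travel":[-10,-3,0],"roll":0,"jaw":15},{"travel":[-10,-3,0],"roll":0,"jaw":15},{"travel":[-10,-3,0],"roll":0,"jaw":15},{"travel":[-10,-3,0],"roll":0,"jaw":15},{"travel":[-8,-2,0],"roll":0,"jaw":15},{"travel":[-6,-1,0],"roll":0,"jaw":15},{"travel":[-4,-1,0],"roll":0,"jaw":15},{"travel":[-1,0,0],"roll":0,"jaw":15},{"travel":[0,0,0],"roll":0,"jaw":15}]}}

```text
clock: 12.9
tool_pos: [0.4441, 0.0433, 0.0869]
orientation: [-180.0, 0.0, -24.9]
force: [2.5, -0.9, -2.0]
opening: 0.0236
gripper_force: 30.0
```

Call:
{"op": "apply_moves", "data": {"targets": [{"travel":[1,0,0.5],"roll":0,"jaw":15},{"travel":[0,0,0],"roll":0,"jaw":15},{"travel":[0,0,0],"roll":0,"jaw":30},{"travel":[0,0,0],"roll":0,"jaw":50},{"travel":[0,0,0],"roll":0,"jaw":80},{"travel":[0,0,0],"roll":0,"jaw":80},{"travel":[0,0,0],"roll":0,"jaw":80},{"travel":[0,0,0],"roll":0,"jaw":80}]}}

```text
clock: 13.7
tool_pos: [0.4452, 0.0426, 0.0865]
orientation: [180.0, 0.0, -24.9]
force: [-0.9, -0.5, -0.8]
opening: 0.0645
gripper_force: 0.0
```

Call:
{"op": "apply_moves", "data": {"targets": [{"travel":[0,0,-10],"roll":0,"jaw":80},{"travel":[0,0,-20],"roll":0,"jaw":80},{"travel":[0,0,-30],"roll":0,"jaw":80},{"travel":[0,0,-30],"roll":0,"jaw":80},{"travel":[0,0,-20],"roll":0,"jaw":80},{"travel":[20,25,0],"roll":0,"jaw":80},{"travel":[30,40,0],"roll":0,"jaw":80},{"travel":[30,40,0],"roll":0,"jaw":80},{"travel":[30,40,0],"roll":0,"jaw":80},{"travel":[20,30,0],"roll":0,"jaw":80}]}}

```text
clock: 14.7
tool_pos: [0.4897, -0.1734, 0.1975]
orientation: [-180.0, -0.1, -24.9]
force: [0.4, 0.0, -0.0]
opening: 0.08
gripper_force: 0.0
```

Run:
```python
from h import *
s=snap('scene','s5.png');t=snap('top','t5.png');print(ctrl.get_obs()['tool_pos'])
a=cv2.resize(t[100:300,240:440],(400,400),interpolation=cv2.INTER_CUBIC)
b=cv2.resize(s[130:270,180:320],(400,400),interpolation=cv2.INTER_CUBIC)
cv2.imwrite('pics/c5.png',np.hstack([a,b])[:,:,::-1])
```

```text
[ 0.48954535 -0.17435544  0.19692242]
```

View pics/c5.png

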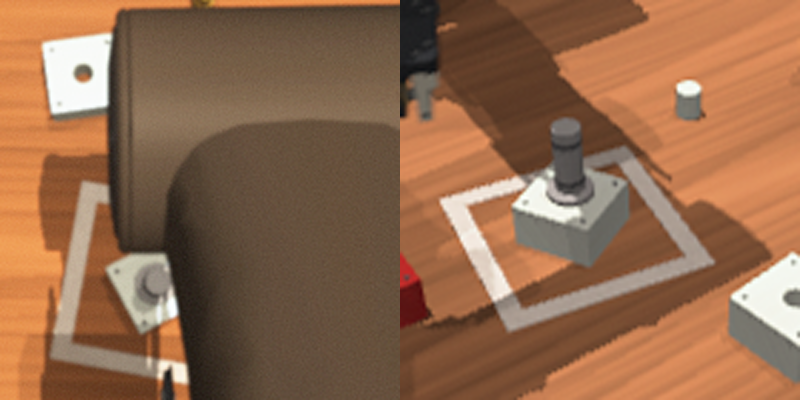

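The gauge stands upright with its collar on the block, and the block is inside the tape. The narrow block's hole is still at about (282,136), where it was at the start. The gripper is clear, so I'm handing in.

```bash
python3 -c "
from plant import ctrl
print(ctrl.close_job())"
```

```text
the job is handed in; nothing more can be done
None
```

I handed the job in at about 15 s of the 56 s limit: the gauge went about 10 mm into the narrow hole, and it now stands released and home in the wide block, which I slid to the middle of the tape square; the hand-in returned no verdict.

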